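Hold the clip open at the menu card

ROBOT

A 6-joint arm with a two-finger parallel gripper is mounted at the origin on the work surface. World frame = base frame: x ahead of the robot, y to its left, z up, the work surface at z = 0. Lengths are in mm, angles in rad, forces in N, time in s.
With the tool pointing down it reaches from about 350 to 775 mm from the base axis. Payload 7.3 kg.
Tool frame: the origin (TCP) lies between the finger pads; the fingertips stand 22 mm ahead of it and the grasp point (between the pads) lies 3 mm ahead of it; z points along the fingers, x is the direction in which the jaws open and shut, and the axes are right-handed (so a half turn about z gives the same grasp; the last joint's range is limited). The gripper opens to 92 mm and grips with 3 to 60 N. Pads are 19 mm wide; open, the fingers measure 130 mm over their backs; the gripper's body (75 mm by 190 mm) begins 47 mm behind the grasp point.
Start: joints at [-1.414, 0.342, 1.524, -0, 1.275, -0.146], TCP at [156.574, -501.126, 248.741] pointing down, gripper open.
Joint ranges: [-2.53, 2.53], [-0.77, 2.02], [0.04, 2.7], [-1, 4.14], [0.28, 2.66], [-3.11, 3.11]. Speed limits (rad/s): [2.57, 2.57, 3.14, 3.14, 3.14, 3.14].

INTERFACE

Orientations are given as [roll, pitch, yaw] about the fixed x, y, z axes, in that order (R = Rz(yaw) Ry(pitch) Rx(roll)).
In Python, from plant import * gives the robot as it stands. The module is installed in compiled form; this text tells all that it offers.
- The arm moves only by the shell command python3 -m handwheel 'ROWS' [OPENING]. ROWS is a JSON object of lists of equal length, an entry for each row: "translation": the shift along the world's x, y, z in units of 15 cm (1.0 is 15 cm), a list of three; "twist": the turn about the world's z in units of 90 degrees (1.0 is 90 degrees). In form: {"translation": [[tx, ty, tz], ...], "twist": [twist, ...]}. A call has exactly 8 rows; each row shifts and turns the pose as measured when the row begins; what a row does not reach is not made up. A row lasts 1/8 s, in which the tool goes at most 62.5 mm and 10.7 degrees, less where a joint would pass 70% of its speed; a pose out of reach is approached as far as the arm can. A call with a number of a shift or a turn outside -1 to 1 is refused whole. A call with a gripper value outside its range is refused whole. OPENING is the closure in counts, from 0 (fully open) to 255 (shut), set as the call begins (- or left out, the last holds). The fingers move at their own pace and stop on an object; the grip force is fixed at half the most. Time passes only in rows, so rows that do not move let the fingers close, or fill a call up. It gives the time, the measured TCP pose, the force and the opening at its end, in the units of the state.
- get_obs(): the state, without advancing time (a new reading comes with each control period).
- capture(name): name is "side" or "top" or "wrist"; returns a dict with "img" (480x640x3 uint8, red, green, blue), "vertical_fov" (degrees; the focal length in pixels is half the picture's height over the tangent of half this angle, whatever the lens; pixels are square), "cx", "cy" (the principal point, pixels), "world_from_camera" (4x4, takes a point from camera to world coordinates). Camera axes: x right, y up, looking along -z (the intrinsics and any distortion apply to the point x, -y, -z); pixel columns grow to the right and rows downward; lengths in mm; the calibration is good to about 2 mm. A picture is of the moment at which its call begins. There is no depth.
- close_job(): hands the job in, once; it reports no verdict.
Trained networks look in the newest picture that a camera, given by its name, has taken for a name from the list of things; names that differ only in an ending like _2 or _b are one class to them, and where a whole thing is asked for, a point or a joint stands for the part that bears it (a point fixed in the world has none). Each returns a list of dicts, best first, with "score" (0 to 1); they miss things now and then, are a little off and sometimes report something else, mostly with a low value. They report only what shows in the picture. A call takes as long as a camera call.
- search_frame(camera, label): "position" ([x, y, z] in mm, in the coordinates of the camera as it stood for that picture, good to about 4 mm: the middle of the surface that is visible of it).
- spot_point(camera, label): "position" ([x, y, z] in mm, in the coordinates of the camera as it stood for that picture, good to about 4 mm: a listed point, or the origin of a listed thing).
The state is a dict: "time": time; "joint_positions": joint angles; "dq": joint speeds; "tau": joint torques, N m; "tool_pos": TCP position; "tcp_rot": TCP orientation; "contact_force": force on the tool from outside, world axes, zero at the start; "moment": the same for the moment, N m; "grip_width": finger opening in mm.
Only numpy, scipy, OpenCV 4.12 (cv2) and the standard library are available. Lean on these libraries where they do the work, as an engineer would, in place of code of your own. Each camera call takes 0.05 s, during which the arm holds its last target.

TASK

Get the menu stand ready for tonight's second card: first set the red-lidded spice jar gently upright on the stand's cork coaster and let go of it. Then pick up the blue spring clip by squeezing its handles so that its jaws gape wide, bring it to the free upright edge of the card, about halfway up, with one open jaw on each side and the edge well between them, touching neither the card nor the stand. Finish while still holding the clip open there so that someone can slip the second card in: do not let it snap shut on the card, do not drop or tip the jar, and leave everything else on the shelf where it is.

Things in the scene. Friction and masses are not known exactly. Their poses are not given: they have to be found in the camera images.
- jar: amber glass spice jar with a RED lid, 54 mm diameter, 85 mm tall, about 0.22 kg, standing upright on the shelf. Origin: centre of its underside, z up.
- stand: dark wooden menu stand fixed to the shelf: base 150 x 150 x 12 mm, origin centre of its underside, z up. Cork coaster on its +y half. On its -y half stands a card in the plane y = -40 mm, held at its far end by a 16 mm square post (x = 39 to 55, up to z = 105 mm) and below by a 14 mm wide rail (x = -20 to 40, up to z = 26 mm).
- coaster (a point): centre of the top of the round cork coaster on the stand (80 mm diameter, 4 mm thick, top 16 mm above the shelf); at x = 20, y = 35, z = 16 mm of the stand. Axes as the stand.
- card_edge (a point): middle of the white card's free upright edge, at x = -50, y = -40, z = 65 mm of the stand, axes as the stand: x runs along the card into it, y across it. Card 3 mm thick, 90 mm long (along x), 80 mm tall (z = 25 to 105 mm above the shelf).
- clip: blue spring clip lying on its side, 30 mm tall as it lies, 115 mm long, about 70 g. Origin: underside of its upright hinge pin (9 mm); x points along its middle to the jaws, z up. Jaws shut, from the pin to x = 55 mm. Two flat full-height handle paddles at x = -60 to -20 mm, splayed 0.3 rad each like a V: 61 mm over their outer ends, 50 over the middles, 38 over the inner ends.
- clip_left (a joint): opening of the +y jaw, rad: 0 shut, 0.30 fully open at a stop (tips then 34 mm apart, 52 mm ahead of the pin). Squeeze the paddles at x = -42 mm of the clip to open it; at the stop they are parallel, 26 mm over their outer faces. The spring takes 5 N there to start, 10 N fully open, and shuts the jaws when let go.
- clip_right (a joint): opening of the -y jaw, rad, as clip_left; the two are geared and move equally, so the clip opens evenly about its x axis
- jaw_left (a point): inner face of the tip of the +y jaw, at mid height (15 mm above the clip's underside)
- jaw_right (a point): inner face of the tip of the -y jaw, at mid height
- green_jar: the other amber jar, same shape as the red-lidded one but with a GREEN lid; a bystander; origin at the centre of its underside.
- rechaud: stainless steel rechaud frame, 180 mm across, 118 mm tall, carrying the pot; a bystander; origin at the centre of its underside.
- pot: yellow ceramic fondue pot, 190 mm across, 85 mm tall, on the rechaud; a bystander; origin at the centre of its underside.
- caddy: bamboo fork caddy 85 x 85 x 110 mm with six forks standing in it up to 230 mm high; a bystander; origin at the centre of its underside.
- bowl: white porcelain sauce bowl, 104 mm across, 45 mm tall; a bystander; origin at the centre of its underside.
- mill: dark wooden pepper mill, 56 mm across, 155 mm tall; a bystander; origin at the centre of its underside.
- plates: stack of three white dessert plates, 160 mm across, 31 mm tall; a bystander; origin at the centre of its underside.

How it is judged:
By the outcome, as a careful person would: the job done as asked, in the order asked, and still so for the second after the job is handed in, while the arm keeps its last pose, push and grip.
It also fails if it takes over 54 s, if anything falls off the work surface, if the arm or the gripper's body presses on something with over 40 N, if the wrist force passes 120 N, or if a joint passes its speed limit or range.

## Working session

There is one attempt and no reset: what is moved stays moved. The work goes in short steps, Python scripts to look and compute and a shell command to move; the robot and the scene stay as the last step left them, time stands still between calls to the robot, and variables do not carry over. Pictures are saved under pics/ and viewed, and the job is handed in when it is done.

```bash
mkdir -p pics
cat > h.py <<'E'
from plant import *
import numpy as np, cv2
def w(c,p):
    M=np.array(c["world_from_camera"]); return (M@np.r_[p,1])[:3]
E
python3 - <<'E'
from h import *
o=get_obs(); print(o)
for n in ["side","top","wrist"]:
    c=capture(n); cv2.imwrite(f"pics/a_{n}.png",c["img"][:,:,::-1])
    print(n,c["vertical_fov"],c["cx"],c["cy"],np.round(c["world_from_camera"],3).tolist(),[k for k in c])
    for l in ["jar","stand","coaster","card_edge","clip","jaw_left","jaw_right","green_jar","rechaud","caddy","bowl","mill","plates"]:
        print(l,[(round(d["score"],2),np.round(w(c,d["position"])).tolist()) for d in spot_point(n,l)[:2]])
print(get_obs()["time"])
E
```

```text
{'time': 0.0, 'joint_positions': array([-1.41398835e+00,  3.42753448e-01,  1.52503054e+00, -1.66883262e-05,
        1.27535765e+00, -1.46010940e-01]), 'dq': array([ 0.00047806,  0.00064174, -0.00053994,  0.0003437 , -0.0019029 ,
       -0.00050405]), 'tau': array([-1.48099913e-03, -4.31247139e+01, -2.44220710e+01,  7.14990450e-02,
        5.59742725e-02, -1.25500501e-04]), 'tool_pos': array([ 156.51445951, -500.74154142,  248.02425499]), 'tcp_rot': array([-3.14138307e+00,  1.53482745e-03, -1.26797237e+00]), 'contact_force': array([-0.41470592,  0.38229671,  0.17525896]), 'moment': array([ 0.00494128, -0.03715631,  0.02290233]), 'grip_width': 91.78884496710624}
side 47.3655283413283 314.6005162274311 236.1804973060814 [[0.985, 0.116, -0.128, 412.301], [-0.173, 0.665, -0.726, -1107.816], [0.001, 0.738, 0.675, 1106.182], [0.0, 0.0, 0.0, 1.0]] ['img', 'vertical_fov', 'cx', 'cy', 'world_from_camera']
jar [(0.63, [492.0, -302.0, 2.0]), (0.27, [576.0, -45.0, 66.0])]
stand [(0.82, [616.0, 6.0, 1.0])]
coaster [(0.87, [629.0, 43.0, 16.0])]
card_edge [(0.86, [574.0, -45.0, 67.0]), (0.59, [772.0
[... 911 characters left out ...]
 (0.36, [644.0, 434.0, 1.0])]
jaw_right [(0.64, [532.0, 264.0, 17.0]), (0.51, [698.0, 287.0, -0.0])]
green_jar [(0.83, [696.0, 289.0, 2.0])]
rechaud []
caddy [(0.8, [645.0, 431.0, 1.0]), (0.25, [717.0, -254.0, 1.0])]
bowl [(0.72, [721.0, -257.0, -2.0])]
mill [(0.59, [767.0, 218.0, -0.0])]
plates [(0.85, [418.0, -528.0, 4.0])]
wrist 68.60615291363422 315.7839480853407 242.68704324690165 [[0.298, 0.916, 0.268, 228.178], [-0.954, 0.286, 0.084, -479.025], [0.0, -0.281, 0.96, 385.549], [0.0, 0.0, 0.0, 1.0]] ['img', 'vertical_fov', 'cx', 'cy', 'world_from_camera']
jar []
stand []
coaster []
card_edge []
clip []
jaw_left []
jaw_right []
green_jar []
rechaud []
caddy []
bowl []
mill []
plates []
2.1
```

View pics/a_side.png

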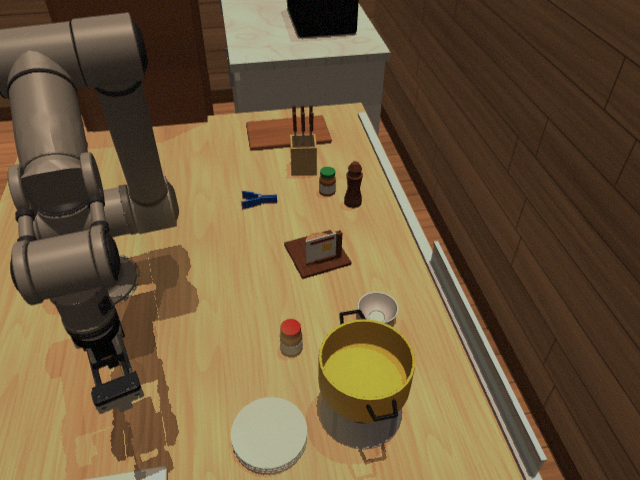

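View pics/a_top.png

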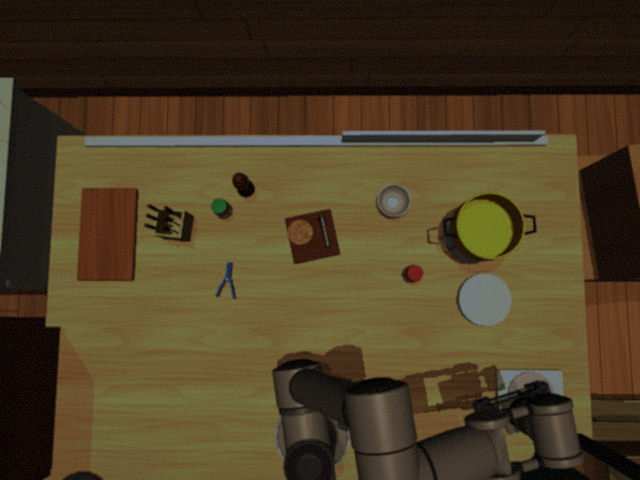

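Both views show the red jar at top (414,273), the stand at top (312,236), the clip at top (228,278) with its jaws toward +x, and the pot well clear of the jar. The network positions agree with these. I'll move above the jar and turn towards the stand's yaw on the way.

```bash
python3 -m handwheel '{"translation": [[0.28,0.165,-0.06],[0.28,0.165,-0.06],[0.28,0.165,-0.06],[0.28,0.165,-0.06],[0.28,0.165,-0.06],[0.28,0.165,-0.06],[0.28,0.165,-0.06],[0.28,0.165,-0.06]], "twist": [0.118,0.118,0.118,0.118,0.118,0.118,0.118,0.118]}' 0
python3 - <<'E'
from h import *
o=get_obs(); print(o["tool_pos"],o["tcp_rot"],o["contact_force"])
for n in ["side","top","wrist"]:
    c=capture(n); cv2.imwrite(f"pics/b_{n}.png",c["img"][:,:,::-1])
    for l in ["jar"]+(["stand","coaster","card_edge","clip","jaw_left","jaw_right"] if n!="wrist" else []):
        print(n,l,[(round(d["score"],2),np.round(w(c,d["position"])).tolist()) for d in spot_point(n,l)[:2]])
E
```

```text
time: 3.1
tool_pos: [499.9, -299.3, 175.8]
tcp_rot: [3.139, -0.005, 0.234]
contact_force: [1.1, -0.5, 0.5]
grip_width: 91.9
[ 499.85963428 -299.2790479   175.81988042] [ 3.13861338 -0.00454258  0.23367447] [ 1.12584929 -0.4721178   0.54692984]
side jar [(0.58, [489.0, -305.0, 0.0])]
side stand [(0.91, [615.0, 3.0, -0.0])]
side coaster [(0.7, [626.0, 38.0, 19.0])]
side card_edge [(0.59, [577.0, -42.0, 68.0])]
side clip [(0.5, [476.0, 265.0, 0.0])]
side jaw_left [(0.41, [770.0, 219.0, 2.0]), (0.3, [727.0, -252.0, 0.0])]
side jaw_right [(0.3, [725.0, -253.0, 2.0])]
top jar []
top stand [(0.92, [613.0, 6.0, 1.0])]
top coaster [(0.8, [623.0, 41.0, 20.0])]
top card_edge [(0.76, [575.0, -49.0, 67.0])]
top clip [(0.59, [474.0, 267.0, -1.0])]
top jaw_left [(0.45, [526.0, 260.0, 17.0])]
top jaw_right [(0.44, [531.0, 260.0, 18.0])]
wrist jar [(0.77, [494.0, -310.0, 0.0])]
```

Run:
```python
import cv2
a=cv2.imread("pics/a_top.png")[195:310,200:350]; cv2.imwrite("pics/a_top_z.png",cv2.resize(a,None,fx=5,fy=5,interpolation=cv2.INTER_CUBIC))
```

```text
(no output)
```

View pics/b_wrist.png

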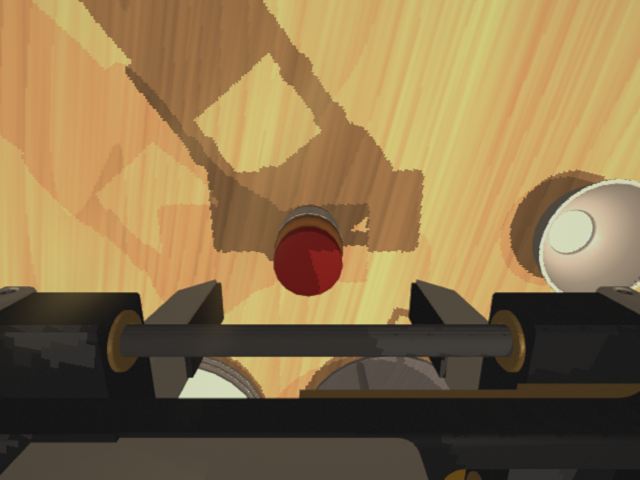

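View pics/a_top_z.png

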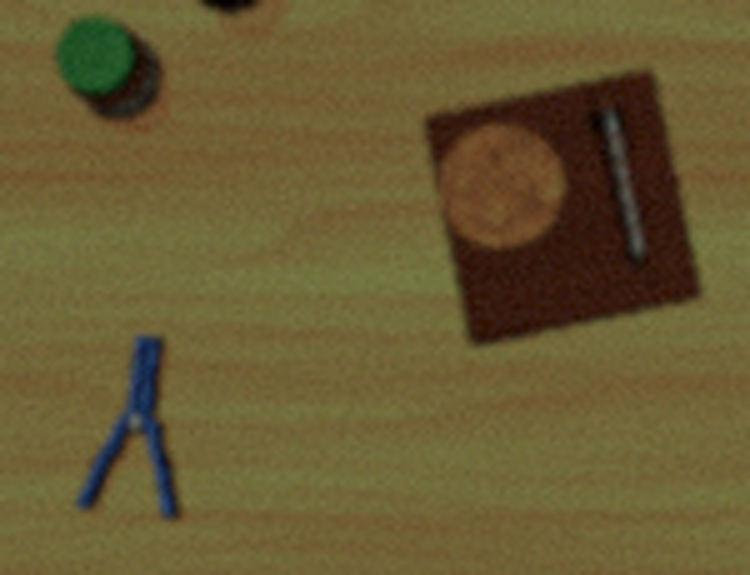

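The wrist view shows the red jar between the fingers, lid at (308,261), bowl clear on the right. In the top zoom, the stand's base corners and the clip's V read cleanly. I'll turn these pixels into poses.

```bash
cat >> h.py <<'E'
def ray(c,u,v,z):
    f=240/np.tan(np.radians(c["vertical_fov"]/2)); M=np.array(c["world_from_camera"])
    d=M[:3,:3]@np.array([(u-c["cx"])/f,-(v-c["cy"])/f,-1]); o=M[:3,3]
    return o+d*(z-o[2])/d[2]
E
python3 - <<'E'
from h import *
c=capture("top")
P=lambda p,z: ray(c,200+(p[0]+.5)/5-.5,195+(p[1]+.5)/5-.5,z)
cs=[P(p,12) for p in [(430,118),(655,70),(698,295),(473,343)]]
print(np.round(cs,1),np.mean(cs,0))
for a,b in [(3,0),(2,1)]: d=cs[b]-cs[a]; print(np.degrees(np.arctan2(d[1],d[0])),np.hypot(*d[:2]))
for a,b in [(1,0),(2,3)]: d=cs[b]-cs[a]; print(np.degrees(np.arctan2(-d[0],d[1])),np.hypot(*d[:2]))
pin=P((136,420),30);tip=P((148,338),30);pm=P((128.5,509),30)
print(pin,tip,pm)
for d in (tip-pin,tip-pm): print(np.degrees(np.arctan2(d[1],d[0])),np.hypot(*d[:2]))
c=capture("wrist"); print("lid",ray(c,308,261,85))
S=np.mean(cs,0)
E
```

```text
[[669.4  87.7  12. ]
 [700.4 -55.7  12. ]
 [556.5 -82.9  12. ]
 [525.8  59.1  12. ]] [613.01587035   2.07513373  12.        ]
11.28370485317074 146.40404581040272
10.700271218412503 146.4611306274819
12.184521035083787 146.7230051078599
12.174248305974366 145.23104949959378
[476.14144251 268.00591508  30.        ] [527.37521362 261.64254732  30.        ] [420.94652986 271.41521098  30.        ]
-7.080027372132968 51.627432159636754
-5.2463919763753175 106.87642247654085
lid [ 493.86061214 -305.97512844   85.        ]
```

Stand: centre about (613.5, 4), yaw 11.6°. Coaster about (626, 42), card edge about (573.5, -46), clip yaw about -6°. All of these agree with the networks to within a few mm. Now down over the jar.

```bash
python3 -m handwheel '{"translation": [[-0.03,-0.025,0],[-0.026,-0.02,-0.11],[0,0,-0.16],[0,0,-0.16],[0,0,-0.16],[0,0,-0.14],[0,0,-0.07],[0,0,0]], "twist": [-0.02,0,0,0,0,0,0,0]}' 0
python3 - <<'E'
from h import *
c=capture("side"); a=c["img"][280:420,220:380]; cv2.imwrite("pics/c_side.png",cv2.resize(a,None,fx=4,fy=4)[:,:,::-1])
c=capture("wrist"); cv2.imwrite("pics/c_wrist.png",c["img"][:,:,::-1])
E
```

```text
time: 5.1
tool_pos: [488.6, -309.0, 53.6]
tcp_rot: [3.137, -0.005, 0.186]
contact_force: [-0.1, 0.1, -0.0]
grip_width: 91.7
```

View pics/c_wrist.png

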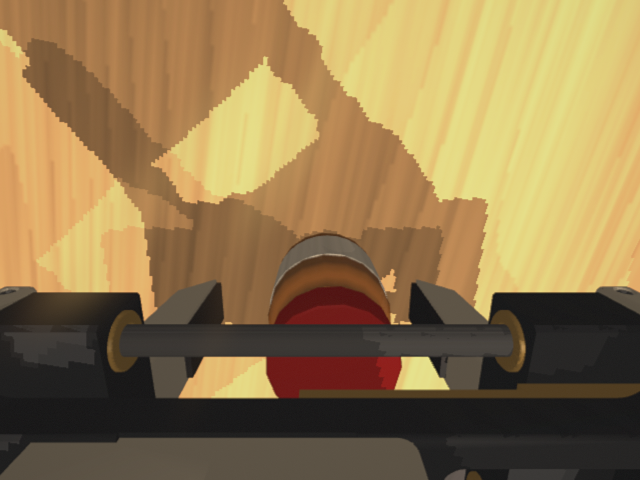

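View pics/c_side.png

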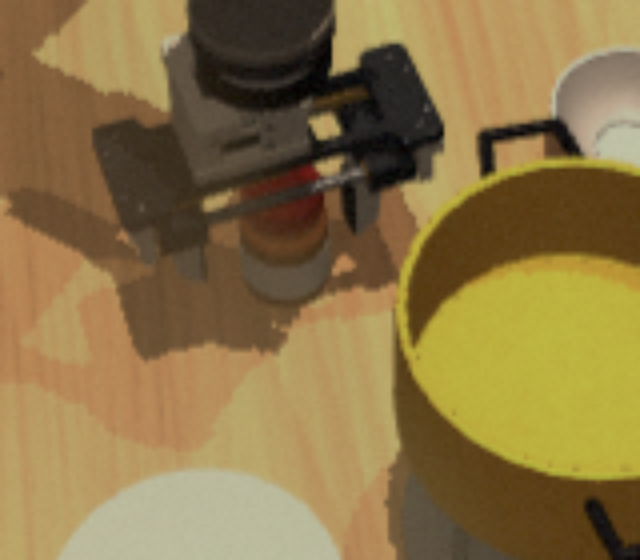

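The jar sits between the fingers but about 6 mm to the +x side (centre at col 333, finger centre 316). I'll shift by that, then close.

```bash
python3 -m handwheel '{"translation": [[0.02,0.01,0],[0.02,0.01,0],[0,0,0],[0,0,0],[0,0,0],[0,0,0],[0,0,0],[0,0,0]], "twist": [0,0,0,0,0,0,0,0]}' 0 && python3 -m handwheel '{"translation": [[0,0,0],[0,0,0],[0,0,0],[0,0,0],[0,0,0],[0,0,0],[0,0,0],[0,0,0]], "twist": [0,0,0,0,0,0,0,0]}' 255
```

```text
time: 6.2
tool_pos: [496.6, -306.8, 56.9]
tcp_rot: [3.132, -0.009, 0.186]
contact_force: [0.4, 0.7, -0.8]
grip_width: 91.8
time: 7.2
tool_pos: [496.2, -306.9, 56.8]
tcp_rot: [3.132, -0.008, 0.186]
contact_force: [-2.0, -0.6, 0.3]
grip_width: 52.7
```

```bash
python3 -m handwheel '{"translation": [[0,0,0.3],[0,0,0.36],[0.08,0.2,0.26],[0.13,0.34,0],[0.13,0.34,0],[0.13,0.34,0],[0.13,0.34,0],[0.1,0.28,0]], "twist": [0.01,0,0,0,0,0,0,0]}' -
python3 - <<'E'
from h import *
c=capture("side"); cv2.imwrite("pics/d_side.png",c["img"][:,:,::-1])
c=capture("wrist"); cv2.imwrite("pics/d_wrist.png",c["img"][:,:,::-1])
for l in ("coaster","jar"): print([(d["score"],w(c,d["position"])) for d in spot_point("wrist",l)[:2]])
E
```

```text
time: 8.2
tool_pos: [601.3, -24.1, 195.8]
tcp_rot: [3.137, -0.007, 0.195]
contact_force: [0.1, 0.0, -1.9]
grip_width: 53.1
[(0.88, array([627.9014133 ,  36.52670095,  14.23905229]))]
[(0.55, array([601.23110077, -20.37617269, 139.03908194]))]
```

View pics/d_wrist.png

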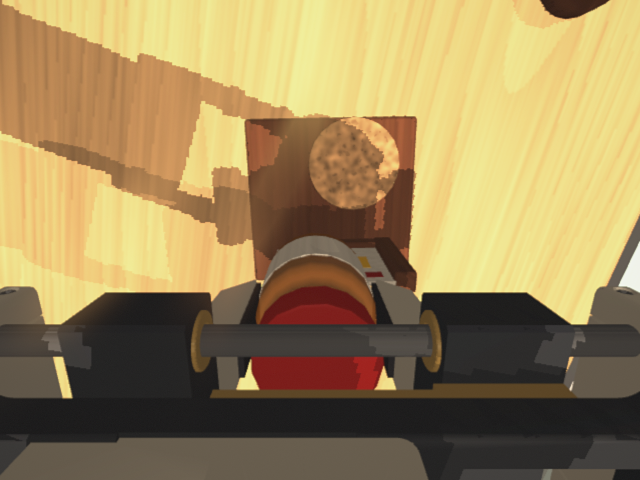

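View pics/d_side.png

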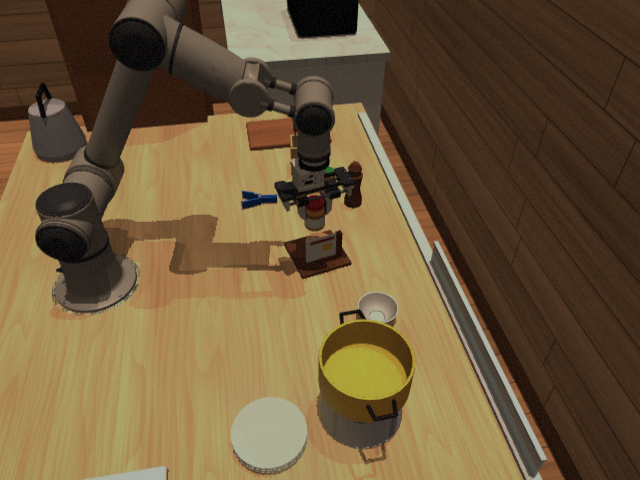

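The jar is held upright. Wrist: coaster at (354,163), stand's +y edge from (246,118) to (416,118). Next I'll refine the coaster and stand yaw from these.

Run:
```python
from h import *
c=capture("wrist"); print(get_obs()["tool_pos"])
print("coaster",ray(c,354,163,16)); a=ray(c,247,119,12);b=ray(c,416,118,12);d=b-a
print(a,b,np.arctan2(d[1],d[0]),np.hypot(d[0],d[1]))
print("jar bottom front edge",ray(c,315,237,139),ray(c,262,285,139),ray(c,372,285,139))
```

```text
[600.64460511 -26.53612026 195.74624098]
coaster [623.23973584  34.89978084  16.        ]
[525.25317688  52.79072859  12.        ] [667.50364952  81.98661672  12.        ] 0.20243161263874876 145.21569077674448
jar bottom front edge [595.72387027  -4.27822405 139.        ] [570.63906961 -39.37004974 139.        ] [634.71343265 -26.75328177 139.        ]
```

```bash
python3 -m handwheel '{"translation": [[0.09,0.22,0],[0.08,0.22,0],[0,0,-0.1],[0,0,-0.16],[0,0,-0.16],[0,0,-0.14],[0,0,-0.1],[0,0,-0.03]], "twist": [0,0,0,0,0,0,0,0]}' -
python3 - <<'E'
from h import *
c=capture("side"); cv2.imwrite("pics/e_side.png",cv2.resize(c["img"][140:290,240:400],None,fx=4,fy=4)[:,:,::-1])
c=capture("wrist"); cv2.imwrite("pics/e_wrist.png",c["img"][:,:,::-1])
print(get_obs()["tool_pos"])
E
```

```text
time: 9.45
tool_pos: [623.6, 26.6, 86.5]
tcp_rot: [3.134, -0.002, 0.179]
contact_force: [-0.5, 0.3, -1.5]
grip_width: 52.8
[624.1204132   26.99880286  87.32672536]
```

View pics/e_wrist.png

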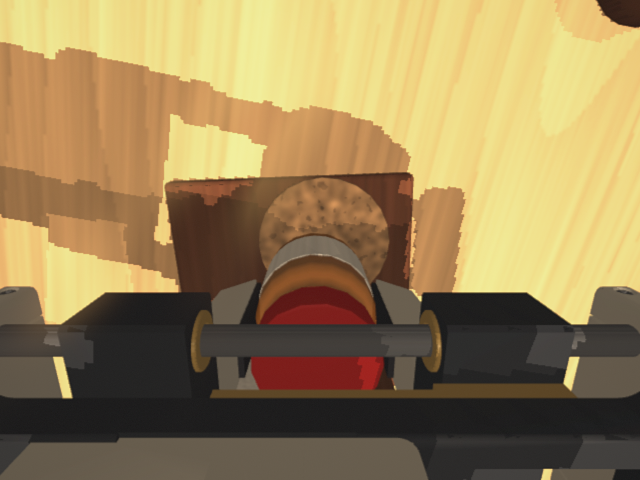

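View pics/e_side.png

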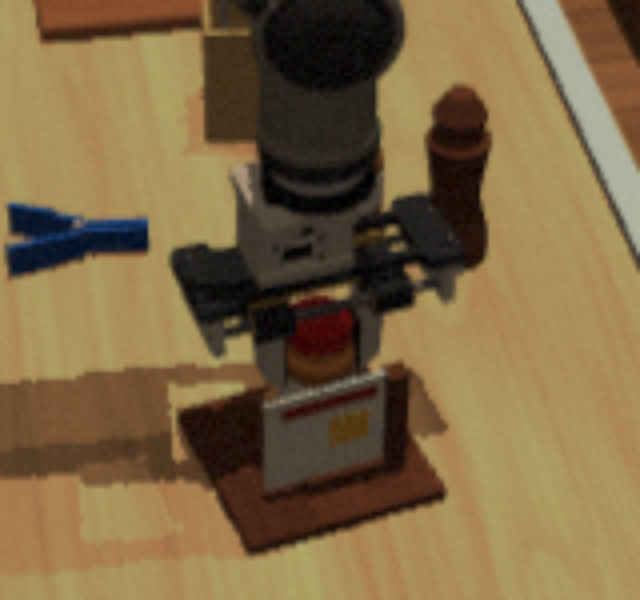

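The jar is still about 14 mm short of the coaster centre in y (wrist: coaster front edge at row 178). I'll shift first, then lower gently.

```bash
python3 -m handwheel '{"translation": [[0.01,0.05,0],[0.01,0.05,0],[0,0,0],[0,0,0],[0,0,0],[0,0,0],[0,0,0],[0,0,0]], "twist": [0.01,0.01,0,0,0,0,0,0]}' -
python3 - <<'E'
from h import *
c=capture("wrist"); cv2.imwrite("pics/f_wrist.png",c["img"][150:400,100:500,::-1])
print(get_obs()["tool_pos"],get_obs()["tcp_rot"])
E
```

```text
time: 10.55
tool_pos: [628.7, 43.3, 90.1]
tcp_rot: [3.132, -0.008, 0.214]
contact_force: [-0.7, -0.8, -2.8]
grip_width: 53.4
[628.74638538  43.33291769  90.04811349] [ 3.13242627 -0.0078369   0.21367586]
```

View pics/f_wrist.png

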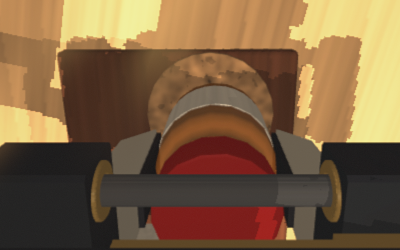

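Run:
```python
from h import *
c=capture("wrist"); 
f=ray(c,311,203,16);l=ray(c,248,260,16);print("coaster back",f,"left",l)
j=ray(c,315,236,33.2);print("jar back",j)
```

```text
coaster back [617.68230999  79.84024586  16.        ] left [586.32176927  35.81251137  16.        ]
jar back [623.32558533  64.84349127  33.2       ]
```

The jar is about 4 mm off the coaster centre, well inside the 13 mm margin. Lowering slowly.

```bash
python3 -m handwheel '{"translation": [[-0.01,0.0,-0.02],[0,0,-0.02],[0,0,-0.02],[0,0,-0.02],[0,0,-0.01],[0,0,-0.01],[0,0,0],[0,0,0]], "twist": [0,0,0,0,0,0,0,0]}' -
```

```text
time: 11.65
tool_pos: [627.0, 43.3, 73.7]
tcp_rot: [3.133, -0.007, 0.214]
contact_force: [0.7, 0.2, -2.7]
grip_width: 52.9
```

```bash
python3 -m handwheel '{"translation": [[0,0,-0.007],[0,0,-0.007],[0,0,0],[0,0,0],[0,0,0],[0,0,0],[0,0,0],[0,0,0]], "twist": [0,0,0,0,0,0,0,0]}' -
```

```text
time: 12.65
tool_pos: [627.3, 43.3, 72.8]
tcp_rot: [3.132, -0.009, 0.214]
contact_force: [-1.2, -0.9, -0.1]
grip_width: 53.5
```

The weight is now taken by the coaster (force went from -2.7 to about 0). Releasing, then raising straight up.

```bash
python3 -m handwheel '{"translation": [[0,0,0],[0,0,0],[0,0,0],[0,0,0],[0,0,0],[0,0,0],[0,0,0],[0,0,0]], "twist": [0,0,0,0,0,0,0,0]}' 0; python3 -m handwheel '{"translation": [[0,0,0.08],[0,0,0.2],[0,0,0.3],[0,0,0.3],[-0.1,0.2,0.1],[-0.2,0.3,0],[-0.2,0.3,0],[-0.2,0.3,0]], "twist": [0,0,0,0,0.118,0.118,0.118,0.118]}' -
python3 - <<'E'
from h import *
c=capture("side"); cv2.imwrite("pics/g_side.png",cv2.resize(c["img"][100:290,200:400],None,fx=4,fy=4)[:600,:,::-1])
for l in ("jar","coaster"): print([(d["score"],w(c,d["position"])) for d in spot_point("side",l)[:2]])
c=capture("wrist"); cv2.imwrite("pics/g_wrist.png",c["img"][:,:,::-1])
print(get_obs()["tool_pos"])
E
```

```text
time: 13.65
tool_pos: [628.1, 43.3, 73.4]
tcp_rot: [3.132, -0.011, 0.214]
contact_force: [0.2, 0.0, 0.4]
grip_width: 91.7
time: 14.65
tool_pos: [522.0, 209.2, 232.0]
tcp_rot: [3.126, -0.017, 0.966]
contact_force: [0.2, 0.8, 0.7]
grip_width: 91.7
[(0.84, array([625.11321974,  47.4774994 ,  18.94572136]))]
[(0.92, array([623.81314606,  42.9605054 ,  17.39440784]))]
[522.6445003  208.62167987 231.78289507]
```

View pics/g_side.png

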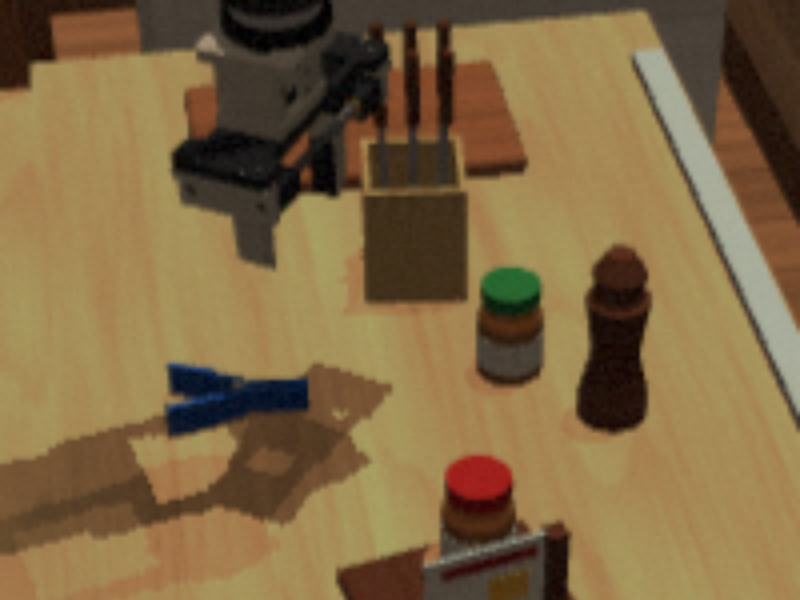

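View pics/g_wrist.png

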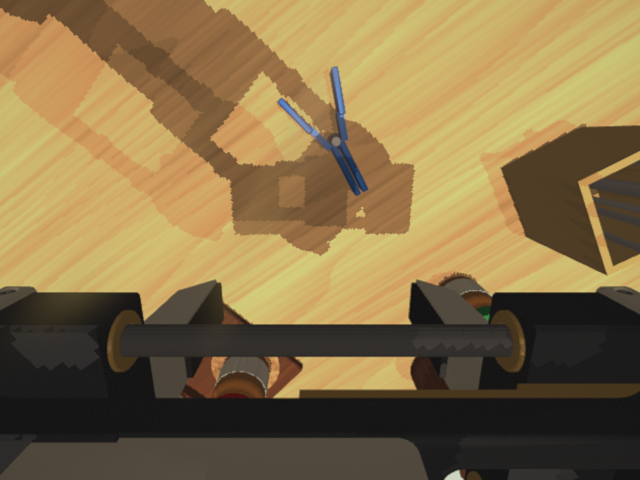

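The jar stands upright on the coaster (net: (625,47,19), top centred on the coaster). Wrist: clip pin at (335,141), tips at (360,191), paddle ends at (281,101) and (334,69).

Run:
```python
from h import *
c=capture("wrist")
pin=ray(c,335,141,30);tip=ray(c,361,190,30);a=ray(c,282,102,30);b=ray(c,335,70,30);m=(a+b)/2
print(pin,tip,a,b)
for d in (tip-pin,tip-m,pin-m): print(np.degrees(np.arctan2(d[1],d[0])),np.hypot(*d[:2]))
print(np.hypot(*(a-b)[:2]))
for l in ("clip","jaw_left","jaw_right"): print([(d["score"],w(c,d["position"])) for d in spot_point("wrist",l)[:2]])
```

```text
[475.18555699 266.27523688  30.        ] [527.02892453 261.49119715  30.        ] [420.36367433 246.15158278  30.        ] [425.82703435 299.54368908  30.        ]
-5.27225012879862 52.06363216211487
-6.235761001942288 104.55216743133994
-7.191204472228774 52.50319649037703
53.67089823507406
[(0.65, array([475.42178184, 265.31812513,  -0.7285022 ]))]
[(0.84, array([529.85366893, 270.85336388,  13.62527081]))]
[(0.79, array([525.64559412, 261.93019275,  15.24054893]))]
```

```bash
python3 -m handwheel '{"translation": [[-0.15,0.1,-0.1],[-0.15,0.1,-0.15],[-0.15,0.1,-0.15],[-0.1,0.08,-0.15],[-0.05,0.04,-0.15],[0,0,-0.1],[0,0,0],[0,0,0]], "twist": [0.106,0.106,0.106,0,0,0,0,0]}' -
python3 - <<'E'
from h import *
c=capture("wrist"); cv2.imwrite("pics/i_wrist.png",c["img"][:,:,::-1])
print(get_obs()["tool_pos"],get_obs()["tcp_rot"])
for l in ("clip","jaw_left","jaw_right"): print([(d["score"],w(c,d["position"])) for d in spot_point("wrist",l)[:2]])
E
```

```text
time: 16.05
tool_pos: [437.2, 264.5, 107.3]
tcp_rot: [3.125, -0.017, 1.456]
contact_force: [0.4, 0.0, 0.1]
grip_width: 91.6
[437.19644545 264.50174486 107.38954733] [ 3.12518276 -0.01660805  1.45613809]
[(0.93, array([473.54734605, 264.50698903,  -1.74069744]))]
[(0.89, array([530.98795907, 269.92456488,  13.59018147]))]
[(0.63, array([528.92462724, 262.29431607,  14.57097955]))]
```

View pics/i_wrist.png

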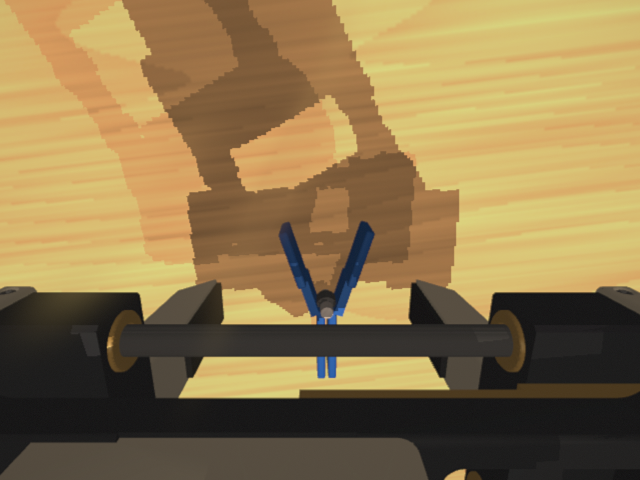

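Run:
```python
from h import *
c=capture("wrist")
pin=ray(c,326,312,30);a=ray(c,287,226,30);b=ray(c,367,226,30);m=(a+b)/2;d=pin-m
print(pin,m,np.arctan2(d[1],d[0]),np.hypot(*d[:2]),np.hypot(*(a-b)[:2]))
M=c["world_from_camera"];print(M[:3,3])
R=np.array([np.cos(1.456),np.sin(1.456)]);print("lateral off pin,m,cam", [(q[:2]-[437.2,264.5])@R for q in (pin,m,M[:3,3])])
```

```text
[474.09763844 268.21293883  30.        ] [414.65144447 275.1763597   30.        ] -0.116606814850282 59.85264578248992 50.02353393738966
[359.14203926 270.99676281 243.03164956]
lateral off pin,m,cam [np.float64(7.914917072105821), np.float64(8.023279513178593), np.float64(-2.4870970216106887)]
```

Clip pin about (475, 267.5), yaw -0.11. The jaws need to move (-4, +7.5) mm and then down to tip height of about 5 mm.

```bash
python3 -m handwheel '{"translation": [[-0.014,0.024,0],[-0.014,0.024,-0.02],[0,0,-0.1],[0,0,-0.14],[0,0,-0.14],[0,0,-0.08],[0,0,-0.02],[0,0,0]], "twist": [0,0,0,0,0,0,0,0]}' -
python3 - <<'E'
from h import *
c=capture("wrist"); cv2.imwrite("pics/j_wrist.png",c["img"][:,:,::-1])
c=capture("side"); cv2.imwrite("pics/j_side.png",cv2.resize(c["img"][120:260,180:340],None,fx=4,fy=4)[:,:,::-1])
print(get_obs()["tool_pos"],get_obs()["tcp_rot"])
E
```

```text
time: 17.3
tool_pos: [431.3, 272.8, 27.7]
tcp_rot: [3.126, -0.016, 1.458]
contact_force: [0.1, -0.4, -0.6]
grip_width: 91.6
[431.61456847 272.91078546  28.14477955] [ 3.12468382 -0.01693877  1.45810475]
```

View pics/j_wrist.png

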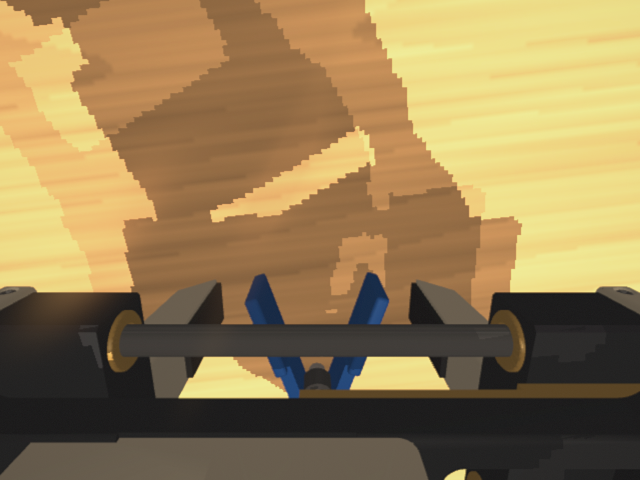

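View pics/j_side.png

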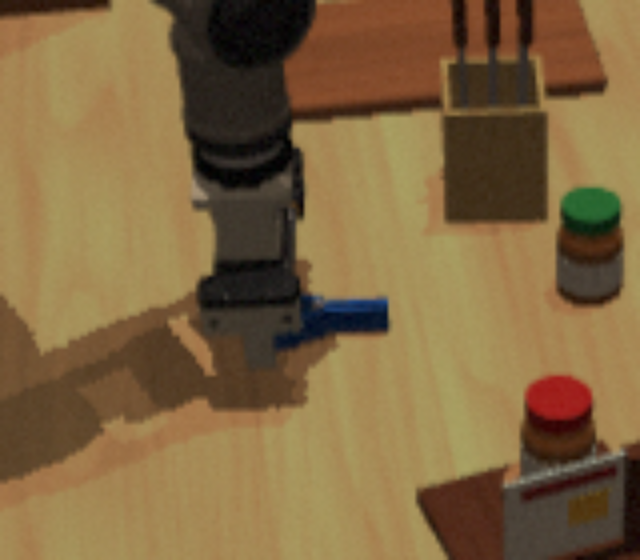

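The V is centred between the fingers (tops at cols 258 and 377, mid about 317). Squeeze.

```bash
python3 -m handwheel '{"translation": [[0,0,0],[0,0,0],[0,0,0],[0,0,0],[0,0,0],[0,0,0],[0,0,0],[0,0,0]], "twist": [0,0,0,0,0,0,0,0]}' 255; python3 -m handwheel '{"translation": [[0,0,0],[0,0,0],[0,0,0],[0,0,0],[0,0,0.03],[0,0,0.06],[0,0,0.1],[0,0,0.15]], "twist": [0,0,0,0,0,0,0,0]}' -
python3 - <<'E'
from h import *
c=capture("wrist"); cv2.imwrite("pics/k_wrist.png",c["img"][:,:,::-1])
c=capture("side"); cv2.imwrite("pics/k_side.png",cv2.resize(c["img"][120:260,180:340],None,fx=4,fy=4)[:,:,::-1])
print(get_obs()["tool_pos"],get_obs()["tcp_rot"])
for l in ("clip","jaw_left","jaw_right"): print([(d["score"],w(c,d["position"])) for d in spot_point("side",l)[:2]])
E
```

```text
time: 18.4
tool_pos: [432.4, 273.6, 29.9]
tcp_rot: [3.122, -0.019, 1.458]
contact_force: [-1.0, 0.7, 0.9]
grip_width: 24.6
time: 19.4
tool_pos: [431.4, 272.8, 82.3]
tcp_rot: [3.125, -0.017, 1.458]
contact_force: [1.0, -0.1, -0.2]
grip_width: 24.6
[433.21719619 273.66400592  84.16734725] [ 3.11968806 -0.01986001  1.4582108 ]
[(0.56, array([484.47593217, 267.15034007,  55.73901444]))]
[(0.59, array([575.46724864, -44.19109134,  67.00814978])), (0.41, array([534.02283393, 275.88639459,  72.31507782]))]
[(0.5, array([526.38953109, 248.60748308,  69.51263707]))]
```

View pics/k_wrist.png

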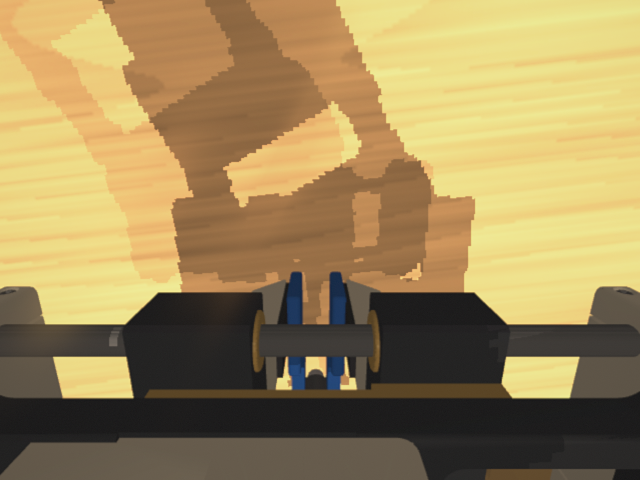

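View pics/k_side.png

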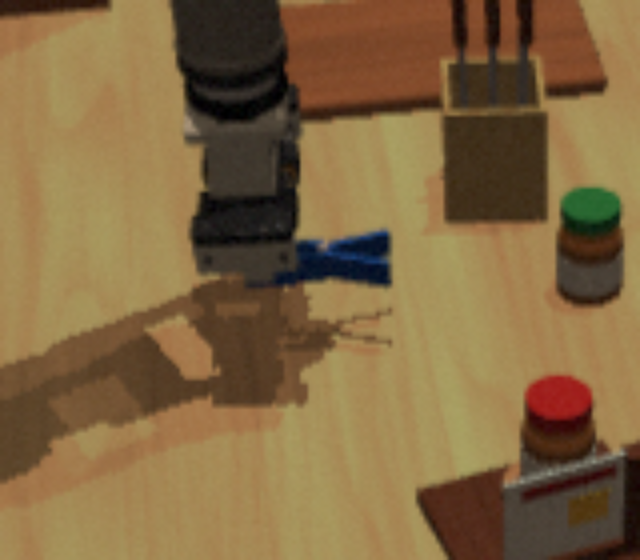

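The clip is lifted and held fully open (grip width 24.6, jaws gaping in the side view at (390,235) and (390,280)). Transit to a stand-off short of the card edge.

```bash
python3 -m handwheel '{"translation": [[0,-0.12,0.06],[0,-0.28,0.06],[0,-0.33,0],[0,-0.34,0],[0,-0.34,0],[0,-0.34,0],[0,-0.3,0],[0,-0.18,0]], "twist": [0.025,0.025,0.025,0.025,0.025,0.025,0.025,0.025]}' -
python3 -m handwheel '{"translation": [[0,0,0],[0,0,0],[0,0,0],[0,0,0],[0,0,0],[0,0,0],[0,0,0],[0,0,0]], "twist": [0,0,0,0,0,0,0,0]}' -
python3 - <<'E'
from h import *
for n in ("wrist","side","top"):
    c=capture(n)
    if n=="wrist": i=c["img"]
    elif n=="side": i=cv2.resize(c["img"][180:290,220:360],None,fx=5,fy=5)
    else: i=cv2.resize(c["img"][190:310,250:390],None,fx=5,fy=5)
    cv2.imwrite(f"pics/l_{n}.png",i[:,:,::-1])
    for l in ("clip","jaw_left","jaw_right","card_edge"): print(n,l,[(round(d["score"],2),np.round(w(c,d["position"]),1).tolist()) for d in spot_point(n,l)[:2]])
print(get_obs()["tool_pos"],get_obs()["tcp_rot"])
E
```

```text
time: 20.65
tool_pos: [427.0, -70.0, 93.9]
tcp_rot: [3.133, -0.017, 1.787]
contact_force: [1.0, 0.6, -1.4]
grip_width: 24.8
time: 21.65
tool_pos: [425.9, -67.8, 92.5]
tcp_rot: [3.136, -0.02, 1.787]
contact_force: [0.2, 0.5, -0.0]
grip_width: 24.7
wrist clip [(0.61, [474.7, -60.0, 64.4])]
wrist jaw_left []
wrist jaw_right []
wrist card_edge []
side clip [(0.64, [698.7, 286.4, 3.6]), (0.47, [476.8, -55.4, 63.0])]
side jaw_left [(0.6, [520.9, -29.4, 75.0])]
side jaw_right [(0.68, [528.6, -58.8, 75.4]), (0.3, [523.7, -30.5, 77.6])]
side card_edge [(0.65, [575.7, -45.7, 66.7]), (0.46, [768.4, 220.6, 2.8])]
top clip [(0.54, [472.8, -58.3, 60.9])]
top jaw_left []
top jaw_right [(0.4, [529.0, -62.1, 76.9])]
top card_edge [(0.97, [573.1, -52.4, 65.7])]
[425.887192   -67.83343071  92.45643008] [ 3.13605099 -0.01984088  1.78663242]
```

View pics/l_side.png

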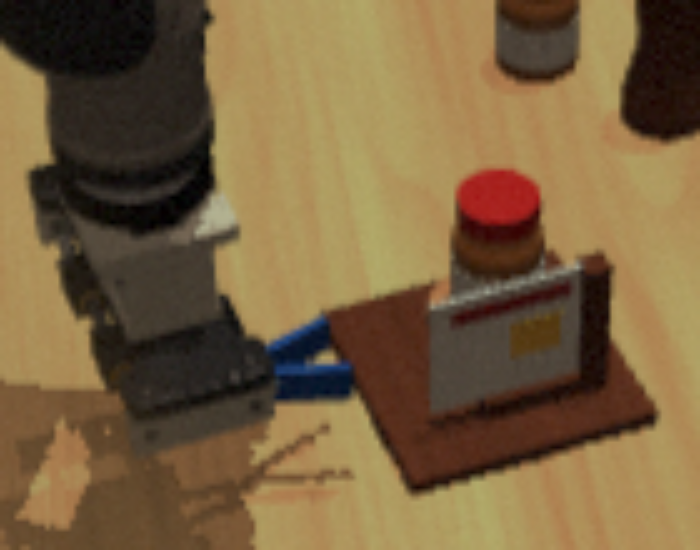

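View pics/l_top.png

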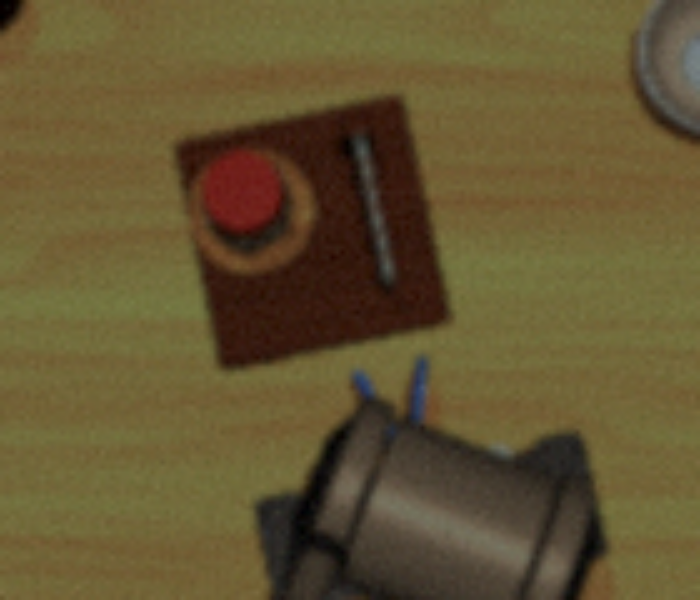

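View pics/l_wrist.png

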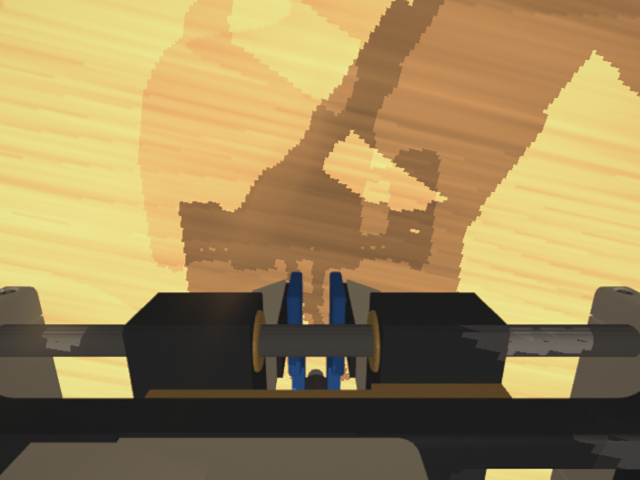

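Side and top views show the clip open short of the card. Top zoom: jaw tips (358,373) and (423,358), card free top corner (388,287). Computing the offset.

Run:
```python
from h import *
c=capture("top")
P=lambda p,z: ray(c,250+(p[0]+.5)/5-.5,190+(p[1]+.5)/5-.5,z)
L=P((358,373),92);R=P((423,358),92);E=P((388,287),105);F=P((362,150),105)
d=F-E;print("tips",L,R,"mid",(L+R)/2,np.hypot(*(L-R)[:2]),"edge",E,"yaw",np.arctan2(d[1],d[0]))
d=L-R;print("clip yaw",np.arctan2(-d[0],d[1]))
c=capture("side")
P=lambda p,z: ray(c,220+(p[0]+.5)/5-.5,180+(p[1]+.5)/5-.5,z)
E=P((429,302),105);E2=P((430,415),25);print("edge top/bot side",E,E2)
print("tips side",P((327,318),92),P((352,366),92))
o=get_obs();print(o["tool_pos"],o["tcp_rot"])
```

```text
tips [517.79770364 -27.1352751   92.        ] [526.87315902 -66.0557953   92.        ] mid [522.33543133 -46.5955352   92.        ] 39.96461914170796 edge [568.31440508 -45.05548104 105.        ] yaw 0.18781177014116363
clip yaw 0.22908574401106116
edge top/bot side [575.24609773 -41.58584725 105.        ] [573.96689803 -47.60998412  25.        ]
tips side [520.92406391 -30.79475785  92.        ] [529.02648607 -70.02223041  92.        ]
[425.88863292 -67.82640327  92.44029268] [ 3.1360955  -0.01988552  1.78662556]
```

```bash
python3 -m handwheel '{"translation": [[0.04,0,-0.02],[0.06,0,-0.03],[0.06,0,-0.03],[0.03,-0.005,0],[0,0,0],[0,0,0],[0,0,0],[0,0,0]], "twist": [-0.01,0,0,0,0,0,0,0]}' -
python3 - <<'E'
from h import *
for n in ("side","top"):
    c=capture(n)
    if n=="side": i=cv2.resize(c["img"][180:290,220:360],None,fx=5,fy=5,interpolation=cv2.INTER_CUBIC)
    else: i=cv2.resize(c["img"][190:310,250:390],None,fx=5,fy=5,interpolation=cv2.INTER_CUBIC)
    cv2.imwrite(f"pics/m_{n}.png",i[:,:,::-1])
    for l in ("clip","jaw_left","jaw_right","card_edge"): print(n,l,[(round(d["score"],2),np.round(w(c,d["position"]),1).tolist()) for d in spot_point(n,l)[:2]])
print(get_obs()["tool_pos"],get_obs()["tcp_rot"])
E
```

```text
time: 23.5
tool_pos: [456.5, -68.6, 79.3]
tcp_rot: [3.136, -0.02, 1.77]
contact_force: [0.7, -0.9, -1.5]
grip_width: 24.6
side clip [(0.6, [504.9, -57.6, 50.1])]
side jaw_left [(0.47, [551.6, -29.2, 65.4])]
side jaw_right [(0.72, [420.7, -529.7, 0.2]), (0.56, [556.0, -62.6, 63.8])]
side card_edge [(0.64, [574.9, -44.9, 66.4])]
top clip []
top jaw_left [(0.71, [563.2, -63.9, 64.6])]
top jaw_right [(0.44, [560.5, -65.4, 63.8])]
top card_edge [(0.98, [578.2, -49.3, 68.1])]
[456.61258062 -68.58200648  79.22243361] [ 3.13642531 -0.02004824  1.76999047]
```

View pics/m_side.png

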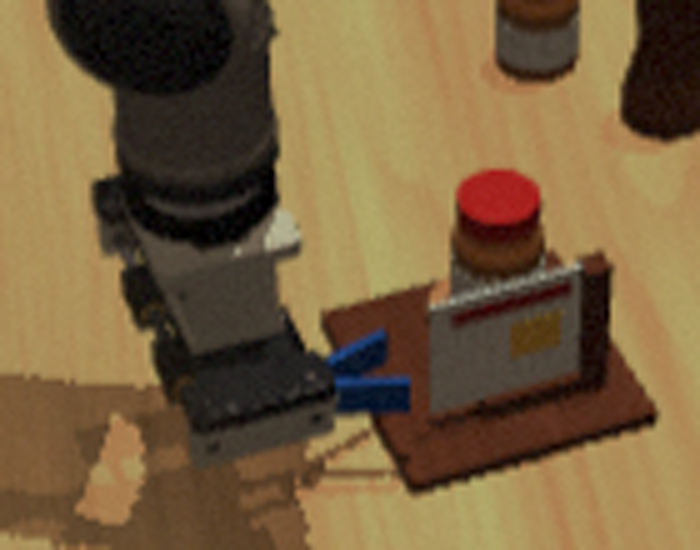

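View pics/m_top.png

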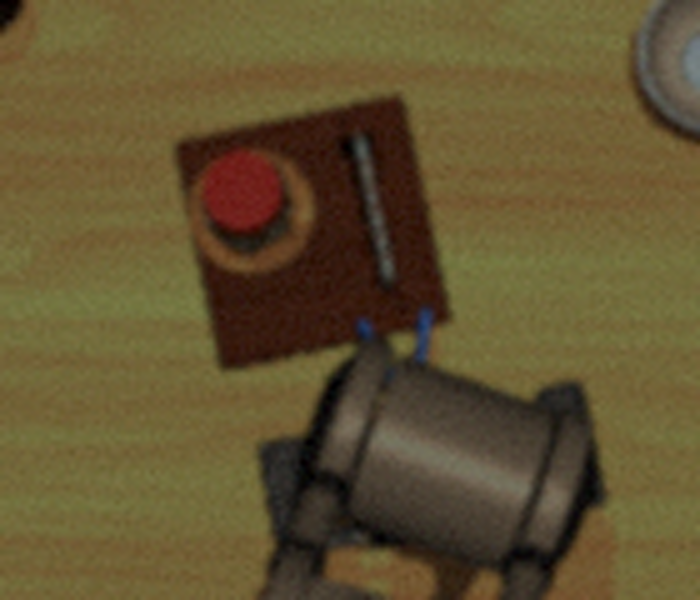

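Side: jaw tips (386,333) and (410,378), card edge between them in line. Top: tips (362,321) and (428,310), card corner (388,287).

Run:
```python
from h import *
yv=np.array([-np.sin(.2),np.cos(.2)]);xv=np.array([np.cos(.2),np.sin(.2)])
c=capture("top")
P=lambda p,z: ray(c,250+(p[0]+.5)/5-.5,190+(p[1]+.5)/5-.5,z)
L=P((362,321),79);R=P((428,310),79);E=P((388,287),105)
for q in (L,R,(L+R)/2): print("top",q,"along",(q-E)[:2]@xv,"across",(q-E)[:2]@yv)
c=capture("side")
P=lambda p,z: ray(c,220+(p[0]+.5)/5-.5,180+(p[1]+.5)/5-.5,z)
L=P((386,333),79);R=P((410,378),79);E=(P((429,302),105)+P((430,415),25))/2
for q in (L,R,(L+R)/2): print("side",q,"along",(q-E)[:2]@xv,"across",(q-E)[:2]@yv)
```

```text
top [550.13440624 -29.31677646  79.        ] along -14.69081134191069 across 19.036786546172475
top [556.88072196 -69.25959448  79.        ] along -16.014385708059443 across -21.450120449321098
top [553.5075641  -49.28818547  79.        ] along -15.35259852498501 across -1.2066669515743254
side [552.39641365 -34.37168915  79.        ] along -19.73572366348337 across 14.434845413945993
side [559.83089023 -71.19895817  79.        ] along -19.765890525407134 across -23.135332595052034
side [556.11365194 -52.78532366  79.        ] along -19.750807094445307 across -4.35024359055301
```

Nearly centred (about 2 mm toward -y). Advance 34 mm along the card with a 1.5 mm correction, at low speed.

```bash
python3 -m handwheel '{"translation": [[0.02,0.014,0],[0.04,0.01,0],[0.05,0.01,0],[0.05,0.01,0],[0.035,0.007,0],[0.015,0.003,0],[0,0,0],[0,0,0]], "twist": [0,0,0,0,0,0,0,0]}' -
python3 - <<'E'
from h import *
for n in ("side","top"):
    c=capture(n)
    if n=="side": i=cv2.resize(c["img"][180:290,220:360],None,fx=5,fy=5,interpolation=cv2.INTER_CUBIC)
    else: i=cv2.resize(c["img"][190:310,250:390],None,fx=5,fy=5,interpolation=cv2.INTER_CUBIC)
    cv2.imwrite(f"pics/n_{n}.png",i[:,:,::-1])
    for l in ("clip","jaw_left","jaw_right","card_edge","jar"): print(n,l,[(round(d["score"],2),np.round(w(c,d["position"]),1).tolist()) for d in spot_point(n,l)[:2]])
print(get_obs()["tool_pos"],get_obs()["tcp_rot"])
E
```

```text
time: 25.1
tool_pos: [490.7, -59.8, 79.0]
tcp_rot: [3.136, -0.02, 1.77]
contact_force: [0.1, 0.3, -0.9]
grip_width: 24.4
side clip [(0.54, [540.6, -49.5, 46.5]), (0.23, [724.4, -255.5, 2.5])]
side jaw_left [(0.62, [586.1, -24.8, 64.3])]
side jaw_right [(0.39, [591.2, -52.6, 60.8])]
side card_edge [(0.62, [574.3, -44.5, 64.5]), (0.54, [590.1, -55.2, 60.3])]
side jar [(0.6, [627.9, 45.2, 18.2])]
top clip [(0.43, [622.2, 42.3, 14.8])]
top jaw_left [(0.4, [717.7, -256.0, -2.2])]
top jaw_right []
top card_edge [(0.7, [573.7, -48.4, 68.0])]
top jar [(0.63, [624.8, 44.0, 13.3]), (0.47, [701.4, 289.5, -1.5])]
[490.89043825 -59.78029546  79.10059581] [ 3.13610119 -0.01988097  1.77036138]
```

View pics/n_side.png

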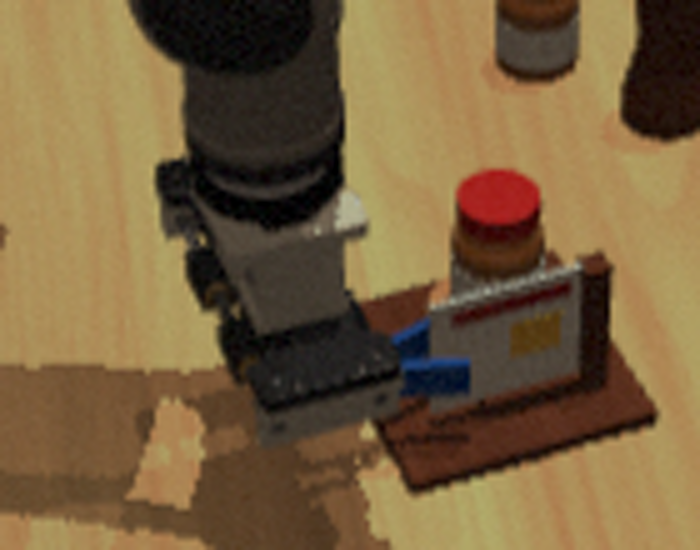

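View pics/n_top.png

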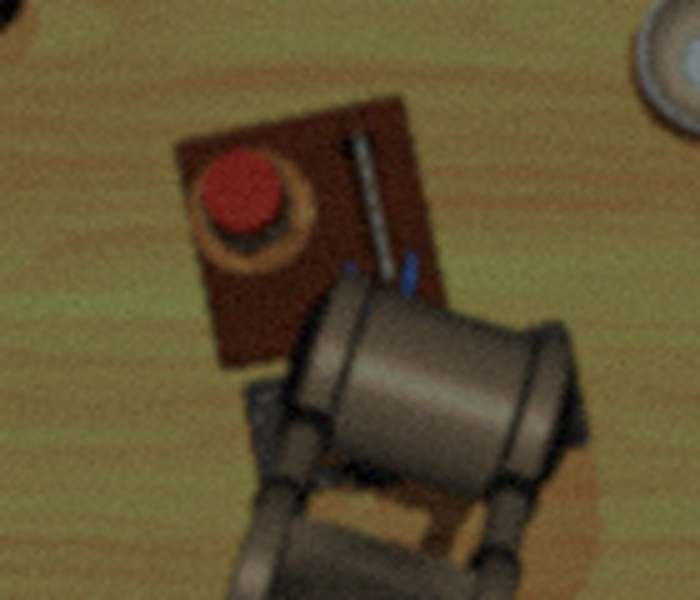

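Run:
```python
from h import *
yv=np.array([-np.sin(.2),np.cos(.2)]);xv=np.array([np.cos(.2),np.sin(.2)])
c=capture("top")
P=lambda p,z: ray(c,250+(p[0]+.5)/5-.5,190+(p[1]+.5)/5-.5,z)
E=P((388,287),105)
for q in (P((350,266),79),P((411,254),79)): print("top",q,"along",(q-E)[:2]@xv,"across",(q-E)[:2]@yv)
c=capture("side")
P=lambda p,z: ray(c,220+(p[0]+.5)/5-.5,180+(p[1]+.5)/5-.5,z)
E=(P((429,302),105)+P((430,415),25))/2
for z in (76,79): 
  q=P((470,361),z); print("side",q,"along",(q-E)[:2]@xv,"across",(q-E)[:2]@yv)
q=P((470,394),49);print("bottom as z49",q); q=P((470,394),46);print("46",q)
o=get_obs();print(o["contact_force"],o["grip_width"],o["joint_positions"])
```

```text
top [583.6101552 -21.9572409  79.       ] along 19.579765382658774 across 19.599016734786066
top [590.97794925 -58.96722219  79.        ] along 19.447945868016532 across -18.13698369165305
side [594.26439644 -60.80404533  76.        ] along 16.04638843779497 across -19.788507576107996
side [593.73449847 -63.85305421  79.        ] along 14.92130859461216 across -22.671464797313412
bottom as z49 [594.57466099 -58.94493366  49.        ]
46 [595.09190603 -55.96851955  46.        ]
[ 1.19113494 -0.21841276 -0.83091033] 25.07451189211907 [-0.28846703  0.49904201  1.81963909  0.02739686  0.82753648 -2.07736862]
```

Jaw tips sit about +19.6 and -18 mm across the card edge (centred within 1–2 mm) and 15–19 mm past it. Height is about 63 mm and there is no contact force. Handing in.

Run:
```python
from h import *
print(close_job()); o=get_obs(); print(o["time"],o["tool_pos"],o["grip_width"],o["contact_force"])
```

```text
the job is handed in; nothing more can be done
None
the job is handed in; nothing more can be done
```

I set the red-lidded jar upright on the cork coaster and let go of it. Then I squeezed the blue clip fully open and brought it around the card's free edge. I handed the job in at about 25 s with the clip still held open there.

**Jar:** the last images show it standing upright, 2–6 mm from the coaster centre.

**Clip:**
- The grip width is about 25 mm, so the clip is at its open stop.
- The jaw tips are about 15–19 mm past the edge and centred on the card within 1–2 mm.
- The jaw middles are at about 63 mm (the edge's middle is at 65 mm).
- The contact force was about 1 N, so no sign of touching.

**What disagreed:**
- The top and side cameras differed by about 4 mm on how far the tips reach past the edge.
- In the last side image the jaw-height readings from the network were 64 and 61 mm. In the last top image it found neither jaw correctly, so I measured those tips from the pixels instead.
- I did not check the bystanders separately at the end. The arm did not go near them, and those visible in the last images looked undisturbed.

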